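# Bring the red beads round and pop their push-to-open lid

### The job

Open up the red beads on the bead carousel: with a light fingertip against the bins, push the turntable round until the red-bead bin points at the steel measuring tray, and only then press down the red pad at the outer end of its lid so that the catch lets go and the spring leaves the lid standing ajar. Touch and push only: do not grip or lift any of it or raise the lid further by hand, keep the other three lids shut, and leave the stand, the tray and the other things on the table where they are.

Things in the scene. Friction and masses are not known exactly. Their poses are not given: they have to be found in the camera images.
- stand: Loose round black stand of the carousel, 236 mm across, 22 mm high, about 2.6 kg, on four rubber feet that grip the table; origin at the centre of its underside, on the table, z up.
- carousel (a joint): Turntable angle on the stand, rad, anticlockwise positive seen from above, free all round both ways; light friction (about 1 N at a bin), stops where it is left. Slate-blue disc 304 mm across, its top 34 mm above the table, with four clear bins full of beads, a right angle apart; between neighbours a right-angled gap, open down to the disc, wide enough for closed fingers.
- carousel_axis (a point): Turntable frame on its vertical turning axis, 24 mm above the table, turning with it: z up, x outward along the middle of the red bin, y blue bin, -x yellow, -y green. Each bin is 70 mm wide, from 48 to 132 mm from the axis, 34 to 86 mm above the table; a black latch housing 26 mm wide on its outer wall reaches out to 151 mm.
- red_pad (a point): Press point on top of the red pad, the 20 mm deep, 74 mm wide strip across the outer end of the red bin's clear lid (other lids: pads in their bead colours). Shut: 140 mm from the axis, 97 mm above the table. Pressed about 2.5 mm down, with some 4 N, the catch lets go; firm stop 4 to 5 mm down. When the finger is taken away the spring lifts the lid ajar.
- lid_red (a joint): Red lid's hinge angle, rad: 0 shut, negative pressed in (to -0.055), positive open. Its hinge lies across the bin's inner end, 50 mm from the axis, 94 mm above the table. Released, the spring leaves it at about 0.5 and no catch holds it any more.
- lid_blue (a joint): The same for the lid of the blue-bead bin; 0 shut.
- lid_yellow (a joint): The same for the lid of the yellow-bead bin; 0 shut.
- lid_green (a joint): The same for the lid of the green-bead bin; 0 shut.
- tray_mid (a point): Centre of the shallow loose stainless steel measuring tray, 95 by 140 mm and 18 mm high, with dark graduation marks on its floor; this point is 9 mm above the table. It stands to the left or to the right of the carousel, about 250 mm from the axis.
- float: Loose red barrel float with a white band, 64 mm across, 70 mm high, standing on end; origin at the centre of its underside.
- ashtray: Loose white ceramic ashtray holding brass swivels, 120 mm across, 34 mm high; origin at the centre of its underside.
- reel_cover: Loose grey plastic reel side cover, 92 mm across, 25 mm high; origin at the centre of its underside.
- line_spool: Loose spool of pale blue fishing line, 72 mm across, 40 mm high; origin at the centre of its underside.
- shot_jar: Loose small jar with a yellow cap, 52 mm across, 60 mm high; origin at the centre of its underside.
- pliers: Loose small blue-handled long-nose pliers lying flat, 147 mm long, 12 mm high; origin on the table under the pivot, x towards the jaws.
Things that resemble listed ones, but are neither listed nor needed, are in the scene too. Leave any yellow look-alike of the part that bears tray_mid alone.

How it is judged:
By the outcome, as a careful person would: the job done as asked, in the order asked, and still so for the second after the job is handed in, with the robot touching nothing.
It also fails if it takes over 58 s, if anything falls off the work surface, if the arm or the gripper's body presses on something with over 40 N, if the wrist force passes 120 N, or if a joint passes its speed limit or range.

### The arm

A 6-joint arm with a two-finger parallel gripper is mounted at the origin on the work surface. World frame = base frame: x ahead of the robot, y to its left, z up, the work surface at z = 0. Lengths are in mm, angles in rad, forces in N, time in s.
With the tool pointing down it reaches from about 325 to 1000 mm from the base axis. Payload 5.1 kg.
Tool frame: the origin (TCP) lies at the very end of the fingers, on their centre line; the grasp point (between the pads) lies 19 mm behind it; z points along the fingers, y is the direction in which the jaws open and shut (so a half turn about z gives the same grasp; the last joint's range is limited). The gripper opens to 85 mm and grips with 20 to 120 N. Pads are 22 mm wide; open, the fingers measure 114 mm over their backs; the gripper's body (76 mm by 85 mm) begins 54 mm behind the grasp point. The pads swing forward as they close: fully open they stand 13 mm farther back than shut.
Start: joints at [1.058, 0.124, 1.65, -0, 1.367, -0.083], TCP at [270.866, 590.861, 231.322] pointing down, gripper open.
Joint ranges: [-2.61, 2.61], [-1.02, 2.33], [0.03, 2.71], [-1.35, 4.49], [0.32, 2.68], [-2.91, 2.91]. Speed limits (rad/s): [2.57, 2.57, 3.14, 3.14, 3.14, 3.14].

### API

Orientations are given as a unit quaternion [x, y, z, w].
In Python, from rig import ctrl, capture, camera_info, ticket gives the robot as it stands.
- The arm moves only by the tool send_rows, never from a script. Its argument "rows" is a list of rows, each an object with "travel": the shift along the tool's x, y, z in m, a list of three; "twist": the turn, a rotation vector about the tool's x, y, z in rad, a list of three. A call has 1 to 5 rows; each row is the pose to reach, as a shift and turn from the pose commanded when the call began, along the tool's axes at that moment; what a row does not reach only later rows make up. A row lasts 1/10 s, in which the tool goes at most 50 mm and 8.59 degrees, less where a joint would pass 70% of its speed; a pose out of reach is approached as far as the arm can. A call with a gripper value outside its range is refused whole. "claw" is the opening, from 0 (shut) to 1 (fully open), set as the call begins (left out, the last holds). The fingers move at their own pace and stop on an object; "grip_force" is the grip in N (left out, the last holds). Time passes only in rows, so rows that repeat a pose let the fingers close. It gives the time, the measured TCP pose, the force and the opening at its end, in the units of the state.
- ctrl.get_state(): the state, without advancing time (a new reading comes with each control period).
- capture(name): name is "side" or "top" or "wrist"; returns (picture, depth): 400x640x3 uint8, blue, green, red; 400x640 float32, mm along the optical axis (not along the pixel's ray), 0 where there is no reading.
- camera_info(name): a dict with "fx", "fy", "cx", "cy" (pixels), "dist" ([k1, k2, p1, p2, k3] as OpenCV has them; the pictures are not rectified), "camera_from_world" (4x4, takes a point from world to camera coordinates); the wrist camera has in their place "tool_from_camera" (4x4, takes a point from camera to tool coordinates, whose origin is the TCP and whose axes are the flange's). Camera axes: x right, y up, looking along -z (the intrinsics and any distortion apply to the point x, -y, -z); pixel columns grow to the right and rows downward; lengths in mm; the calibration is good to about 2 mm. A picture is of the moment at which its call begins: read the wrist's pose just before it. camera_info takes no time and is no camera call.
- ticket.job_done(): hands the job in, once; it reports no verdict.
The state is a dict: "time_s": time; "qpos": joint angles; "dq": joint speeds; "effort": joint torques, N m; "tcp_pos": TCP position; "eef_rot": TCP orientation; "wrist_force": force on the tool from outside, world axes, zero at the start; "moment": the same for the moment, N m; "gripper_width": opening from 0.0 (shut) to 1.0 (fully open).
Only numpy, scipy, OpenCV 4.12 (cv2) and the standard library are available. Lean on these libraries where they do the work, as an engineer would, in place of code of your own. Each camera call takes 0.05 s, during which the arm holds its last target.

## Working session

There is one attempt and no reset: what is moved stays moved. The work goes in short steps, Python scripts to look and compute and a tool call to move; the robot and the scene stay as the last step left them, time stands still between calls to the robot, and variables do not carry over. Pictures are saved under pics/ and viewed, and the job is handed in when it is done.

Besides the shell and the picture viewer there is one more tool, called after ">>>" by a JSON object that holds its "op" and its "data". send_rows: Moves the arm, as the interface text tells. Its arguments: {"type":"object","properties":{"rows":{"type":"array","items":{"type":"object","properties":{"travel":{"type":"array","items":{"type":"number"}},"twist":{"type":"array","items":{"type":"number"}}}}},"claw":{"type":"number"},"grip_force":{"type":"number"}},"required":["rows"]}

```bash
ls; mkdir -p pics
python3 - <<'E'
from rig import ctrl,capture,camera_info
import cv2
print(ctrl.get_state())
for n in ("top","side"):
    im,d=capture(n); cv2.imwrite(f"pics/{n}0.png",im); 
    import numpy as np; np.save(f"pics/{n}0.npy",d)
    print(n,camera_info(n))
print(camera_info("wrist"))
E
```

```text
pics
{'time_s': 0.0, 'qpos': array([ 1.05840169e+00,  1.24523979e-01,  1.65168519e+00,  7.15120291e-07,
        1.36748634e+00, -8.26419098e-02]), 'dq': array([ 0.00224787, -0.00015347,  0.00047142,  0.00101036, -0.00105049,
       -0.00077019]), 'effort': array([ 6.29414189e-04, -4.23626161e+01, -3.65447474e+01, -1.22703366e-05,
        7.03504353e-03,  5.04392892e-05]), 'tcp_pos': array([270.56986486, 590.33612507, 230.03418729]), 'eef_rot': array([ 2.13226588e-01,  9.77002209e-01, -1.00512981e-03, -3.08558232e-04]), 'wrist_force': array([-0.34618934,  0.31985027,  0.45945668]), 'moment': array([ 0.00450473,  0.00261832, -0.00469116]), 'gripper_width': 0.9982509686680916}
top {'fx': 457.4639204950214, 'fy': 457.4639204950214, 'cx': 303.831897625402, 'cy': 197.33067925613122, 'dist': array([-0.05038461,  0.        ,  0.        ,  0.        ,  0.        ]), 'camera_from_world': array([[ 2.08812811e-03, -9.99848107e-01, -1.73032530e-02,
         4.04268248e+00],
       [ 9.98312226e-01,  1.08005630e-03,  5.80648948e-02,
        -5.25039767e+02],
       [-5.80373866e-02, -1.73952960e-0
[... 533 characters left out ...]
3e-01,  6.91989441e-01,  7.14505188e-01,
        -1.53191439e+03],
       [ 0.00000000e+00,  0.00000000e+00,  0.00000000e+00,
         1.00000000e+00]])}
{'fx': 292.5378485120071, 'fy': 292.5378485120071, 'cx': 321.27773731577855, 'cy': 203.09245730449274, 'dist': array([-0.00337928,  0.        ,  0.        ,  0.        ,  0.        ]), 'tool_from_camera': array([[-8.08695827e-04,  9.56178420e-01,  2.92783494e-01,
         7.45151335e+01],
       [ 9.99999666e-01,  7.38727541e-04,  3.49542328e-04,
        -1.67422696e-02],
       [ 1.17937600e-04,  2.92783679e-01, -9.56178698e-01,
        -1.43185031e+02],
       [ 0.00000000e+00,  0.00000000e+00,  0.00000000e+00,
         1.00000000e+00]])}
```

View pics/top0.png

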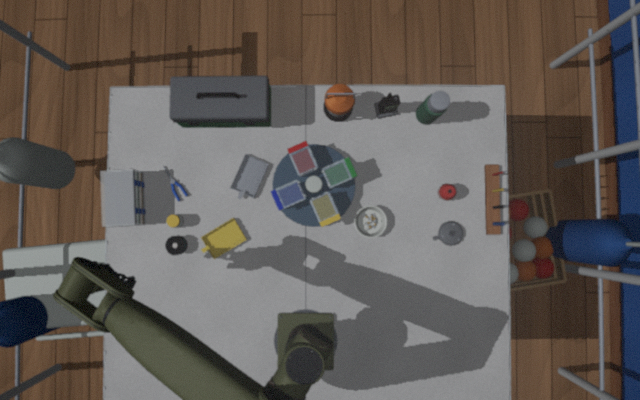

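View pics/side0.png

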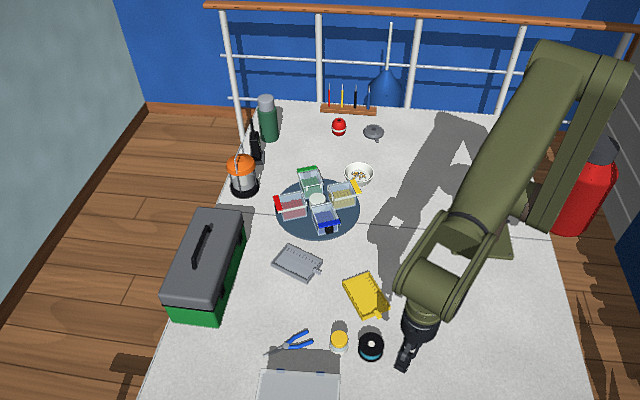

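The top view shows the carousel at about (314,185), with the red pad at (299,148). The steel tray is on the left at (252,175), and the yellow look-alike is at (225,238). Next I'll measure these.

```bash
cat > h.py <<'E'
import numpy as np, cv2
from rig import ctrl,capture,camera_info
def rays(name,px):
    c=camera_info(name);K=np.array([[c['fx'],0,c['cx']],[0,c['fy'],c['cy']],[0,0,1]])
    u=cv2.undistortPoints(np.array(px,float).reshape(-1,1,2),K,c['dist']).reshape(-1,2)
    d=np.c_[u[:,0],-u[:,1],-np.ones(len(u))]
    if name=='wrist':
        from scipy.spatial.transform import Rotation as R
        s=ctrl.get_state();T=c['tool_from_camera'];W=np.eye(4);W[:3,:3]=R.from_quat(s['eef_rot']).as_matrix();W[:3,3]=s['tcp_pos'];M=W@T
    else: M=np.linalg.inv(c['camera_from_world'])
    return M[:3,3],d@M[:3,:3].T
def onz(name,px,z):
    o,d=rays(name,px); return o+d*((z-o[2])/d[:,2])[:,None]
def blob(mask,roi,mn=8):
    m=np.zeros_like(mask);x0,y0,x1,y1=roi;m[y0:y1,x0:x1]=mask[y0:y1,x0:x1]
    n,l,s,c=cv2.connectedComponentsWithStats(m)
    return sorted([(int(s[i,4]),c[i].round(2).tolist(),s[i,:4].tolist()) for i in range(1,n) if s[i,4]>=mn],reverse=True)
HS=dict(red=[(0,8),(172,180)],blue=[(110,130)],yellow=[(22,32)],green=[(50,75)])
def mask(im,c,s=170,v=70):
    h=cv2.cvtColor(im,cv2.COLOR_BGR2HSV);m=np.zeros(h.shape[:2],np.uint8)
    for a,b in HS[c]: m|=cv2.inRange(h,(a,s,v),(b,255,255))
    return m
E
python3 - <<'E'
from h import *
im=cv2.imread('pics/top0.png');cv2.imwrite('pics/topc.png',cv2.resize(im[120:260,190:410],None,fx=3.6,fy=3.6,interpolation=cv2.INTER_CUBIC))
si=cv2.imread('pics/side0.png');cv2.imwrite('pics/sidec.png',cv2.resize(si[150:330,240:420],None,fx=3.3,fy=3.3,interpolation=cv2.INTER_CUBIC))
for c in HS:
  for n,i,roi in(("top",im,(265,135,365,235)),("side",si,(265,155,370,245))):
    for b in blob(mask(i,c),roi)[:3]: print(c,n,b,onz(n,[b[1]],97)[0].round(1))
d=np.load('pics/top0.npy')
h=cv2.cvtColor(im,cv2.COLOR_BGR2HSV)
for p in [(252,175),(225,175),(200,190),(300,220)]: print(p,h[p[1],p[0]])
E
```

```text
red top (15, [301.33, 145.0], [297, 143, 9, 5]) [705.2  12.7  97. ]
red side (84, [277.08, 202.55], [273, 195, 9, 16]) [699.3  28.   97. ]
blue side (113, [328.68, 223.22], [318, 219, 23, 10]) [513.1  99.7  97. ]
yellow side (74, [354.99, 185.91], [350, 179, 11, 15]) [442.4 -87.3  97. ]
green side (56, [306.46, 168.27], [297, 165, 20, 7]) [ 627.4 -159.7   97. ]
(252, 175) [108  20 127]
(225, 175) [120   3 151]
(200, 190) [150   2 148]
(300, 220) [102  70  91]
```

View pics/topc.png

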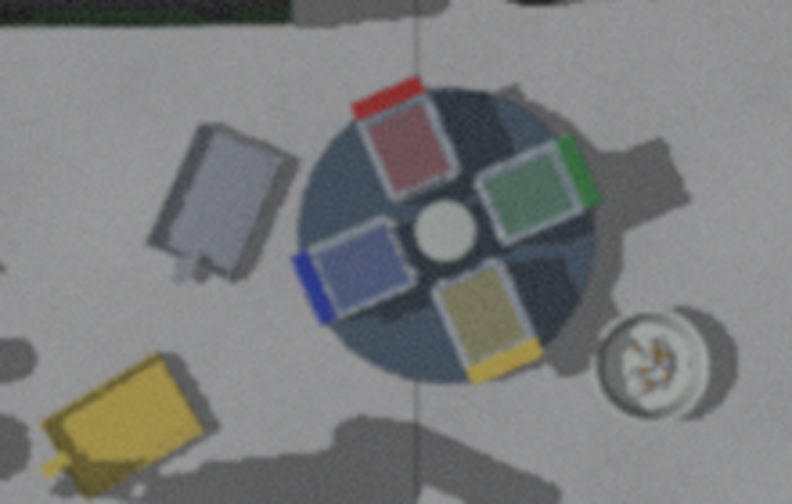

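View pics/sidec.png

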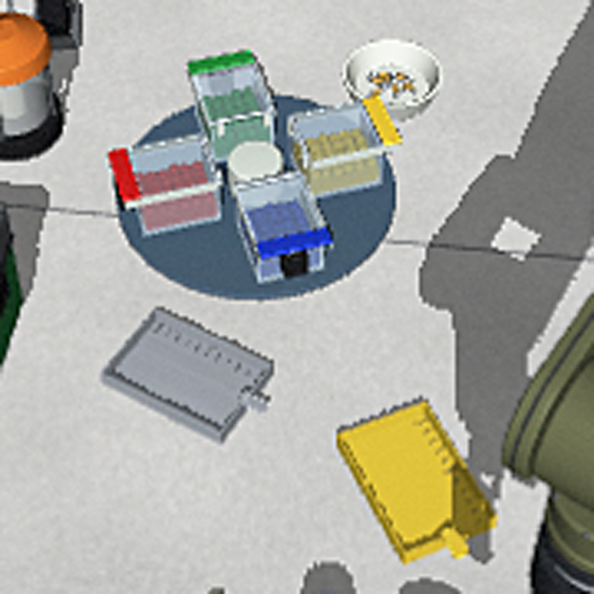

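```bash
cat > meas.py <<'E'
from h import *
def pads(name,im,roi,s=110):
    out={}
    for c in HS:
        b=blob(mask(im,c,150 if name=='side' else 140,50),roi)
        if b: out[c]=(b[0][0],onz(name,[b[0][1]],95.5)[0][:2])
    return out
E
python3 - <<'E'
from meas import *
im=cv2.imread('pics/top0.png');si=cv2.imread('pics/side0.png')
P={}
for n,i,roi in(("top",im,(265,135,365,235)),("side",si,(265,155,370,245))):
    p=pads(n,i,roi);print(n,{k:(v[0],v[1].round(1)) for k,v in p.items()})
    if len(p)==4:
        a=(p['red'][1]+p['yellow'][1])/2;b=(p['blue'][1]+p['green'][1])/2
        print('centers',a,b); c=(a+b)/2
        for k,o in zip(('red','blue','yellow','green'),(0,90,180,270)):
            v=p[k][1]-c;print(k,np.linalg.norm(v),(np.degrees(np.arctan2(v[1],v[0]))-o+180)%360-180)
t=np.array([(205,124),(299,158),(235,281),(150,243)])/3.6+[190,120]-.36
s=np.array([(157,308),(274,360),(222,440),(103,378)])/3.3+[240,150]-.35
for n,q in(("top",t),("side",s)):
    w=onz(n,q,12)[:,:2];print(n,w.round(),w.mean(0),[np.linalg.norm(w[j]-w[j-1]).round() for j in range(4)])
h=cv2.cvtColor(im,cv2.COLOR_BGR2HSV);m=cv2.inRange(h,(98,60,20),(115,160,160));M=np.zeros_like(m);M[135:235,265:365]=m[135:235,265:365]
c=max(cv2.findContours(M,0,1)[0],key=cv2.contourArea);(cx,cy),r=cv2.minEnclosingCircle(c);print((cx,cy),r,onz('top',[(cx,cy),(cx+r,cy)],34))
# knob
k=cv2.inRange(h,(0,0,130),(180,50,255));print(blob(k,(303,173,325,196)),[onz('top',[b[1]],60) for b in blob(k,(303,173,325,196))[:1]])
E
```

```text
top {'red': (70, array([698.8,  26.7])), 'blue': (67, array([512.8,  98.4])), 'yellow': (23, array([444.7, -97.2]))}
side {'red': (88, array([699.1,  27.7])), 'blue': (116, array([513.1,  98.2])), 'yellow': (80, array([442. , -88.5])), 'green': (63, array([ 627.5, -161.1]))}
centers [570.53997266 -30.39953365] [570.34087871 -31.42098432]
red 141.31921539470113 24.484520851849993
blue 141.27334010185348 23.92478111345693
yellow 140.71723737406228 24.139613154037193
green 142.12753696334124 23.68442520852733
top [[686. 218.]
 [651. 121.]
 [524. 186.]
 [563. 274.]] [605.83746105 199.68735457] [np.float64(135.0), np.float64(104.0), np.float64(143.0), np.float64(96.0)]
side [[650. 131.]
 [523. 181.]
 [559. 282.]
 [686. 225.]] [604.54072327 204.56592011] [np.float64(101.0), np.float64(137.0), np.float64(107.0), np.float64(139.0)]
(302.5, 189.5) 37.822052001953125 [[ 552.5183083     9.4621985    34.        ]
 [ 552.63545356 -128.21208586   34.        ]]
[(194, [313.13, 183.69], [306, 176, 16, 16])] [array([[571.49203705, -29.16638308,  60.        ]])]
```

Three checks agree on the axis at (570.5, −31): the pad radii come to about 141 mm, both pad-pair midpoints match, and so does the hub. Red sits at +24.1° and the tray at about 81.6°, so the turntable needs about +57.5°. I'll close the fingers and move above the red/green gap.

```bash
cat > plan.py <<'E'
from h import *
from scipy.spatial.transform import Rotation as R
def plan(targets):
    s=ctrl.get_state();Rc=R.from_quat(s['eef_rot']);M=Rc.as_matrix()
    yaw0=np.degrees(np.arctan2(M[1,1],M[0,1]))
    print('t',s['time_s'],'tcp',s['tcp_pos'].round(1),'yawy',yaw0.round(2),'F',s['wrist_force'].round(2),'q',s['qpos'].round(2))
    for x,y,z,w in targets:
        a=np.radians(w)
        Rt=R.from_matrix(np.array([[-np.sin(a),np.cos(a),0],[np.cos(a),np.sin(a),0],[0,0,-1]]).T@np.eye(3)) if 0 else R.from_matrix(np.column_stack([[-np.sin(a),np.cos(a),0],[np.cos(a),np.sin(a),0],[0,0,-1]]))
        print('travel',(M.T@(np.array([x,y,z])-s['tcp_pos'])/1000).round(4).tolist(),'twist',(Rc.inv()*Rt).as_rotvec().round(3).tolist())
AX=np.array([570.5,-31.])
def rf(x,y,ang):
    a=np.radians(ang);return AX+np.array([x*np.cos(a)-y*np.sin(a),x*np.sin(a)+y*np.cos(a)])
E
python3 -c "
from plan import *
p=rf(90,-68,24.1);print(p);plan([(*p,230,24.1)])"
```

```text
[680.42154726 -56.32298262]
t 0.1 tcp [270.6 590.4 230.2] yawy 65.37 F [ 0.14  0.47 -0.38] q [ 1.06  0.12  1.65 -0.    1.37 -0.08]
travel [-0.642, -0.4171, 0.0009] twist [-0.002, 0.001, 0.72]
```

>>> {"op": "send_rows", "data": {"rows": [{"travel": [-0.642,-0.417,0],"twist": [0,0,0.72]},{"travel": [-0.642,-0.417,0],"twist": [0,0,0.72]},{"travel": [-0.642,-0.417,0],"twist": [0,0,0.72]},{"travel": [-0.642,-0.417,0],"twist": [0,0,0.72]},{"travel": [-0.642,-0.417,0],"twist": [0,0,0.72]}], "claw": 0}}

```text
time_s: 0.6
tcp_pos: [405.1, 377.8, 230.8]
eef_rot: [0.546, 0.838, -0.0, -0.0]
wrist_force: [1.1, -0.1, -0.9]
gripper_width: 0.145
```

```bash
python3 -c "
from plan import *
p=rf(90,-68,24.1);plan([(*p,230,24.1)])"
```

```text
t 0.6 tcp [405.1 377.8 230.8] yawy 23.84 F [ 1.08 -0.13 -0.91] q [ 0.65 -0.09  1.87 -0.    1.36  0.24]
travel [-0.5084, 0.0764, 0.0009] twist [-0.001, 0.0, -0.005]
```

>>> {"op": "send_rows", "data": {"rows": [{"travel": [-0.495,0.075,0]},{"travel": [-0.495,0.075,0]},{"travel": [-0.495,0.075,0]},{"travel": [-0.495,0.075,0]},{"travel": [-0.495,0.075,0]}]}}

```text
schema error: expected keys travel, twist
```

```bash
python3 -c "
from plan import *
p=rf(90,-68,24.1);plan([(*p,230,24.1)])"
```

```text
t 0.6 tcp [405.1 377.8 230.8] yawy 23.84 F [ 1.08 -0.13 -0.91] q [ 0.65 -0.09  1.87 -0.    1.36  0.24]
travel [-0.5084, 0.0764, 0.0009] twist [-0.001, 0.0, -0.005]
```

>>> {"op": "send_rows", "data": {"rows": [{"travel": [-0.495,0.075,0],"twist": [0,0,0]},{"travel": [-0.495,0.075,0],"twist": [0,0,0]},{"travel": [-0.495,0.075,0],"twist": [0,0,0]},{"travel": [-0.495,0.075,0],"twist": [0,0,0]},{"travel": [-0.495,0.075,0],"twist": [0,0,0]}]}}

```text
time_s: 1.1
tcp_pos: [540.4, 167.4, 231.0]
eef_rot: [0.544, 0.839, -0.0, -0.0]
wrist_force: [0.5, -0.0, 0.2]
gripper_width: 0.003
```

>>> {"op": "send_rows", "data": {"rows": [{"travel": [-0.249,0.038,0],"twist": [0,0,0]},{"travel": [-0.249,0.038,0],"twist": [0,0,0]},{"travel": [-0.249,0.038,0],"twist": [0,0,0]},{"travel": [-0.249,0.038,0],"twist": [0,0,0]},{"travel": [-0.249,0.038,0],"twist": [0,0,0]}]}}

```text
time_s: 1.6
tcp_pos: [675.9, -42.6, 230.7]
eef_rot: [0.544, 0.839, -0.0, -0.0]
wrist_force: [1.1, 0.6, 0.1]
gripper_width: -0.002
```

```bash
python3 -c "
from plan import *
p=rf(90,-68,24.1);plan([(*p,130,24.1)]);im,d=capture('wrist');cv2.imwrite('pics/w1.png',im);im,d=capture('side');cv2.imwrite('pics/s1.png',im[100:300,200:450].repeat(2,0).repeat(2,1));plan([(*p,130,24.1),(*p,58,24.1)])"
```

```text
t 1.6 tcp [675.9 -42.6 230.7] yawy 24.11 F [1.08 0.57 0.14] q [-0.14  0.18  1.58  0.    1.37 -0.56]
travel [-0.0144, -0.0014, 0.1006] twist [-0.001, -0.001, 0.0]
t 1.7 tcp [677.  -46.  229.8] yawy 23.8 F [-0.54  0.53  0.31] q [-0.15  0.19  1.58 -0.    1.37 -0.56]
travel [-0.0107, -0.0008, 0.0998] twist [-0.001, 0.001, -0.005]
travel [-0.0107, -0.0007, 0.1718] twist [-0.001, 0.001, -0.005]
```

View pics/w1.png

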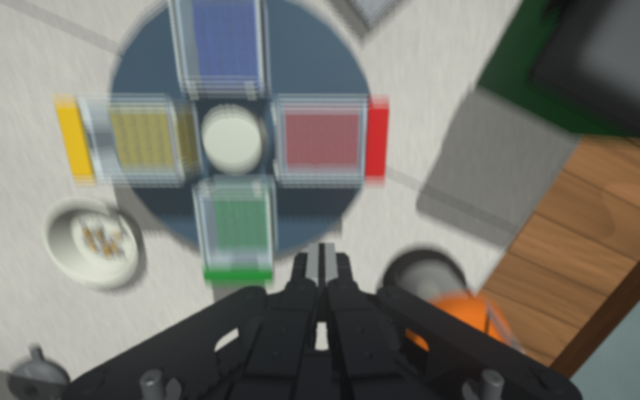

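View pics/s1.png

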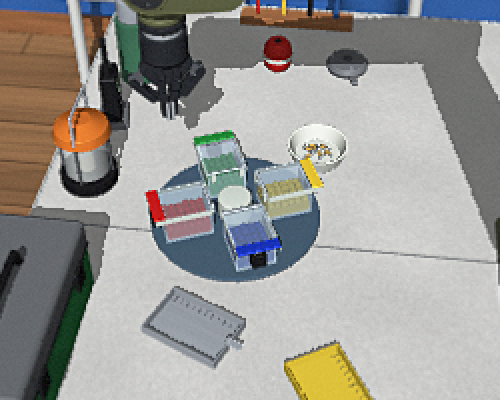

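The wrist view shows the bins square to the tool: red pad at (376,140), green pad at (238,275), fingers at (322,250). I'll go down into the gap.

>>> {"op": "send_rows", "data": {"rows": [{"travel": [-0.01,-0.001,0.05],"twist": [0,0,0]},{"travel": [-0.01,-0.001,0.09],"twist": [0,0,0]},{"travel": [-0.01,-0.001,0.1],"twist": [0,0,0]},{"travel": [-0.01,-0.001,0.1],"twist": [0,0,0]}]}}

```text
time_s: 2.1
tcp_pos: [676.6, -49.5, 128.5]
eef_rot: [0.544, 0.839, -0.001, -0.003]
wrist_force: [0.9, 0.1, 0.5]
gripper_width: -0.003
```

```bash
python3 -c "
from plan import *
p=rf(90,-66,24.1);im,d=capture('wrist');cv2.imwrite('pics/w2.png',im);plan([(*p,66,24.1)])"
```

```text
t 2.15 tcp [678.4 -49.7 131.5] yawy 24.16 F [-0.18  0.29  0.87] q [-0.15  0.26  1.66  0.    1.22 -0.57]
travel [-0.0049, -0.0008, 0.0655] twist [-0.001, -0.0, 0.001]
```

View pics/w2.png

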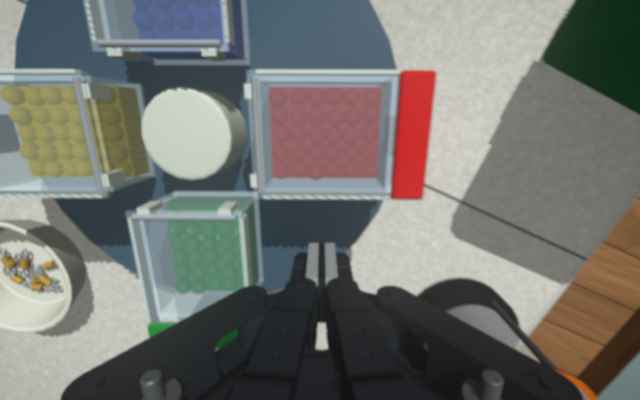

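The fingers at (322,250) are clear of the green bin's edge at x≈258 and in line with the middle of red's side wall. I'll descend to z≈66.

>>> {"op": "send_rows", "data": {"rows": [{"travel": [-0.005,0,0.03],"twist": [0,0,0]},{"travel": [-0.005,0,0.055],"twist": [0,0,0]},{"travel": [-0.005,0,0.065],"twist": [0,0,0]},{"travel": [-0.005,0,0.065],"twist": [0,0,0]},{"travel": [-0.005,0,0.065],"twist": [0,0,0]}]}}

```text
time_s: 2.65
tcp_pos: [682.0, -54.8, 68.9]
eef_rot: [0.544, 0.839, 0.001, 0.002]
wrist_force: [1.1, -0.1, 0.2]
gripper_width: 0.001
```

```bash
python3 -c "
from plan import *
plan([(*rf(90,-44,24.1+d),66,24.1+d) for d in (0,3,6,10,20,30,40,45,50,55,57.5)])"
```

```text
t 2.65 tcp [682.  -54.8  68.9] yawy 24.14 F [ 1.05 -0.09  0.25] q [-0.16  0.33  1.69  0.    1.11 -0.58]
travel [0.0233, -0.0021, 0.0028] twist [0.003, 0.002, 0.001]
travel [0.028, 0.0001, 0.0028] twist [0.003, 0.002, -0.052]
travel [0.0329, 0.002, 0.0028] twist [0.003, 0.002, -0.104]
travel [0.0395, 0.0042, 0.0028] twist [0.003, 0.002, -0.174]
travel [0.0567, 0.0076, 0.0028] twist [0.003, 0.002, -0.348]
travel [0.0741, 0.0079, 0.0027] twist [0.002, 0.003, -0.523]
travel [0.0914, 0.0052, 0.0027] twist [0.002, 0.003, -0.697]
travel [0.0998, 0.0027, 0.0027] twist [0.002, 0.003, -0.785]
travel [0.1079, -0.0005, 0.0026] twist [0.002, 0.003, -0.872]
travel [0.1157, -0.0044, 0.0026] twist [0.002, 0.003, -0.959]
travel [0.1195, -0.0066, 0.0026] twist [0.002, 0.003, -1.003]
```

>>> {"op": "send_rows", "data": {"rows": [{"travel": [0.007,0,0],"twist": [0,0,0]},{"travel": [0.014,0,0],"twist": [0,0,0]},{"travel": [0.019,-0.001,0],"twist": [0,0,0]},{"travel": [0.0235,-0.002,0],"twist": [0,0,0]},{"travel": [0.028,0,0],"twist": [0,0,-0.052]}]}}

```text
time_s: 3.15
tcp_pos: [669.0, -29.1, 66.8]
eef_rot: [0.521, 0.853, 0.0, 0.0]
wrist_force: [0.7, -1.0, 1.0]
gripper_width: -0.006
```

```bash
python3 -c "
from plan import *
plan([(*rf(90,-44,24.1+d),66,24.1+d) for d in (3,6,9,12,15,18)])"
```

```text
t 3.15 tcp [669.  -29.1  66.8] yawy 27.18 F [ 0.69 -0.95  0.95] q [-0.12  0.31  1.72 -0.    1.11 -0.6 ]
travel [-0.0009, 0.0014, 0.0008] twist [0.001, 0.001, 0.001]
travel [0.0039, 0.0036, 0.0008] twist [0.001, 0.001, -0.051]
travel [0.0088, 0.0055, 0.0008] twist [0.0, 0.001, -0.103]
travel [0.0138, 0.0072, 0.0008] twist [0.0, 0.001, -0.156]
travel [0.0188, 0.0086, 0.0008] twist [0.0, 0.001, -0.208]
travel [0.0239, 0.0098, 0.0008] twist [0.0, 0.001, -0.26]
```

>>> {"op": "send_rows", "data": {"rows": [{"travel": [0.004,0.003,0],"twist": [0,0,-0.052]},{"travel": [0.009,0.005,0],"twist": [0,0,-0.104]},{"travel": [0.014,0.007,0],"twist": [0,0,-0.156]},{"travel": [0.019,0.0085,0],"twist": [0,0,-0.208]},{"travel": [0.024,0.01,0],"twist": [0,0,-0.26]}]}}

```text
time_s: 3.65
tcp_pos: [666.7, -3.0, 66.4]
eef_rot: [0.406, 0.914, -0.0, -0.0]
wrist_force: [0.5, -0.9, -0.7]
gripper_width: -0.001
```

```bash
python3 -c "
from plan import *
plan([(*rf(90,-44,24.1+d),66,24.1+d) for d in (18,21,24,27,30,33)])
im,d=capture('wrist');cv2.imwrite('pics/w3.png',im)
"
```

```text
t 3.65 tcp [666.7  -3.   66.4] yawy 42.13 F [ 0.53 -0.92 -0.66] q [-0.08  0.3   1.73 -0.    1.11 -0.82]
travel [-0.0002, -0.0001, 0.0004] twist [-0.0, -0.0, 0.0]
travel [0.0045, 0.002, 0.0004] twist [-0.0, -0.0, -0.052]
travel [0.0094, 0.004, 0.0004] twist [-0.0, -0.0, -0.104]
travel [0.0144, 0.0056, 0.0004] twist [-0.0, -0.0, -0.157]
travel [0.0194, 0.007, 0.0004] twist [-0.0, -0.0, -0.209]
travel [0.0246, 0.0082, 0.0004] twist [-0.0, -0.0, -0.261]
```

View pics/w3.png

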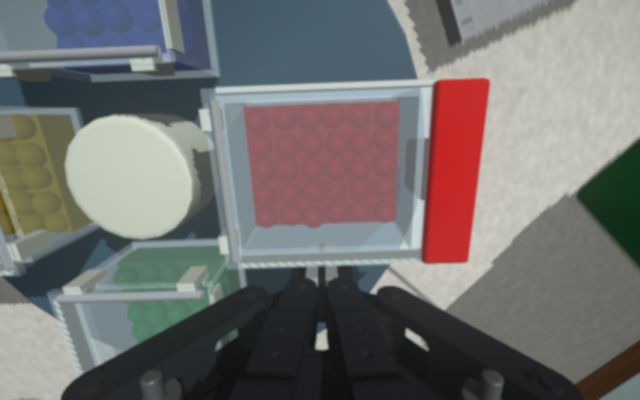

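The fingers are against red's side wall and the turntable is following, with red square to the tool at about 1 N. I'll continue.

>>> {"op": "send_rows", "data": {"rows": [{"travel": [0.0045,0.002,0],"twist": [0,0,-0.052]},{"travel": [0.0095,0.004,0],"twist": [0,0,-0.104]},{"travel": [0.0145,0.0055,0],"twist": [0,0,-0.156]},{"travel": [0.0195,0.007,0],"twist": [0,0,-0.208]},{"travel": [0.0245,0.008,0],"twist": [0,0,-0.26]}]}}

```text
time_s: 4.2
tcp_pos: [656.7, 20.5, 66.5]
eef_rot: [0.284, 0.959, 0.0, 0.0]
wrist_force: [1.1, -0.8, -0.7]
gripper_width: -0.001
```

```bash
python3 -c "
from plan import *
plan([(*rf(90,-44,24.1+d),66,24.1+d) for d in (33,36,39,42,44.5,47)])
"
```

```text
t 4.2 tcp [656.7  20.5  66.5] yawy 56.97 F [ 1.06 -0.83 -0.65] q [-0.05  0.28  1.76  0.    1.1  -1.04]
travel [0.0004, -0.0001, 0.0005] twist [0.001, 0.001, -0.002]
travel [0.0052, 0.0021, 0.0005] twist [0.001, 0.001, -0.055]
travel [0.01, 0.004, 0.0005] twist [0.0, 0.001, -0.107]
travel [0.015, 0.0057, 0.0005] twist [0.0, 0.001, -0.159]
travel [0.0192, 0.0068, 0.0005] twist [0.0, 0.001, -0.203]
travel [0.0235, 0.0078, 0.0005] twist [0.0, 0.001, -0.247]
```

>>> {"op": "send_rows", "data": {"rows": [{"travel": [0.005,0.002,0],"twist": [0,0,-0.052]},{"travel": [0.01,0.004,0],"twist": [0,0,-0.104]},{"travel": [0.015,0.0055,0],"twist": [0,0,-0.156]},{"travel": [0.019,0.007,0],"twist": [0,0,-0.2]},{"travel": [0.0235,0.008,0],"twist": [0,0,-0.245]}]}}

```text
time_s: 4.7
tcp_pos: [641.3, 40.0, 66.5]
eef_rot: [0.165, 0.986, 0.0, 0.0]
wrist_force: [2.2, -0.3, -0.7]
gripper_width: -0.001
```

```bash
python3 -c "
from meas import *
from plan import *
plan([(*rf(90,-44,24.1+d),66,24.1+d) for d in (47,49,51,53,54,55,56,57.5)])
for n,roi in(('side',(240,140,380,260)),('top',(255,125,375,245))):
  im,d=capture(n);cv2.imwrite('pics/b_%s.png'%n,cv2.resize(im[110:290,220:420],None,fx=3,fy=3))
  for k,v in pads(n,im,roi).items():
    w=v[1]-AX;print(n,k,v[0],np.linalg.norm(w),np.degrees(np.arctan2(w[1],w[0])))
"
```

```text
t 4.7 tcp [641.3  40.   66.5] yawy 70.99 F [ 2.16 -0.31 -0.75] q [-0.02  0.26  1.79 -0.    1.09 -1.26]
travel [-0.0, -0.0001, 0.0005] twist [0.0, 0.001, -0.002]
travel [0.0032, 0.0014, 0.0005] twist [0.0, 0.001, -0.037]
travel [0.0064, 0.0027, 0.0005] twist [0.0, 0.001, -0.072]
travel [0.0096, 0.004, 0.0005] twist [0.0, 0.001, -0.107]
travel [0.0113, 0.0046, 0.0005] twist [0.0, 0.001, -0.124]
travel [0.013, 0.0051, 0.0005] twist [0.0, 0.001, -0.142]
travel [0.0146, 0.0057, 0.0005] twist [0.0, 0.001, -0.159]
travel [0.0171, 0.0064, 0.0005] twist [0.0, 0.001, -0.185]
side red 113 141.85109484321313 73.15230500905345
side blue 94 141.13125473356482 162.86271521988434
side yellow 74 141.89650663914105 -106.6444911076936
side green 62 315.27245622861966 49.827398653728956
top blue 23 143.28713385944923 174.04448707791815
top yellow 39 140.96149908085874 -105.79479608858402
```

View pics/b_side.png

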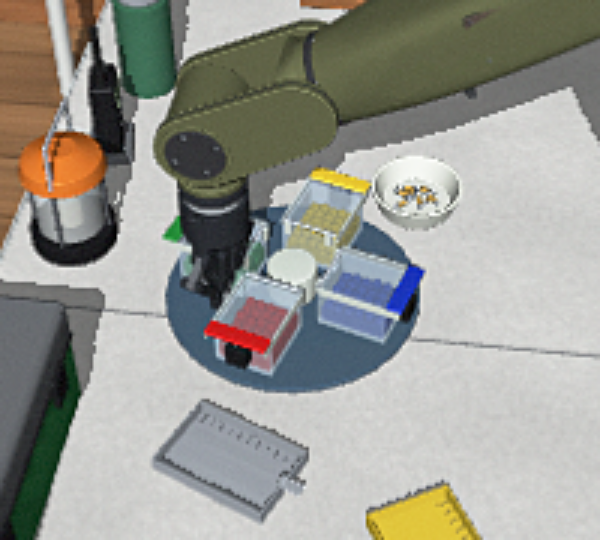

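View pics/b_top.png

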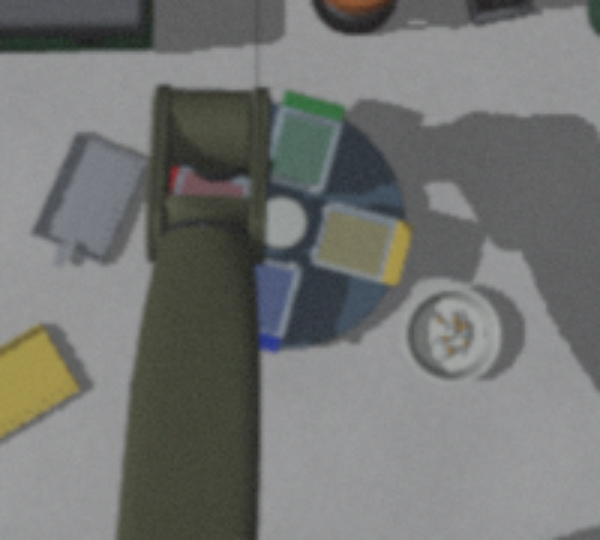

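Red is now at 73.1° (73.15, 72.9 and 73.4 from three pads), and the stand and tray look unmoved. It needs 8.4° more, so I'll go slowly.

>>> {"op": "send_rows", "data": {"rows": [{"travel": [0.003,0.0015,0],"twist": [0,0,-0.037]},{"travel": [0.0065,0.0025,0],"twist": [0,0,-0.072]},{"travel": [0.0095,0.004,0],"twist": [0,0,-0.107]},{"travel": [0.0115,0.0045,0],"twist": [0,0,-0.127]},{"travel": [0.0133,0.0052,0],"twist": [0,0,-0.145]}]}}

```text
time_s: 5.3
tcp_pos: [630.5, 49.0, 66.4]
eef_rot: [0.094, 0.996, 0.0, 0.0]
wrist_force: [1.0, -0.6, 0.4]
gripper_width: 0.0
```

```bash
python3 -c "
from meas import *
from plan import *
plan([(*rf(90,-44,24.1+d),66,24.1+d) for d in (54,55.5,57)])
for n,roi in(('side',(240,140,380,260)),):
  im,d=capture(n);cv2.imwrite('pics/c_%s.png'%n,cv2.resize(im[110:290,220:420],None,fx=3,fy=3))
  for k,v in pads(n,im,roi).items():
    w=v[1]-AX;print(n,k,v[0],np.linalg.norm(w),np.degrees(np.arctan2(w[1],w[0])))
  cv2.imwrite('pics/c_tray.png',cv2.resize(im[225:295,260:340],None,fx=8,fy=8,interpolation=cv2.INTER_CUBIC))
  cv2.imwrite('pics/c_raw.png',im)
"
```

```text
t 5.3 tcp [630.5  49.   66.4] yawy 79.24 F [ 0.95 -0.63  0.4 ] q [-0.01  0.24  1.81 -0.    1.09 -1.39]
travel [-0.0017, -0.0007, 0.0004] twist [0.0, 0.0, 0.02]
travel [0.0006, 0.0005, 0.0004] twist [0.0, 0.0, -0.006]
travel [0.003, 0.0016, 0.0004] twist [0.0, 0.0, -0.032]
side red 115 141.71445234950352 81.68578955490646
side blue 90 141.01613834002112 171.2047097773737
side yellow 76 141.88198506847394 -98.50198552973615
side green 70 141.60710005200525 -7.4266360384742764
```

View pics/c_tray.png

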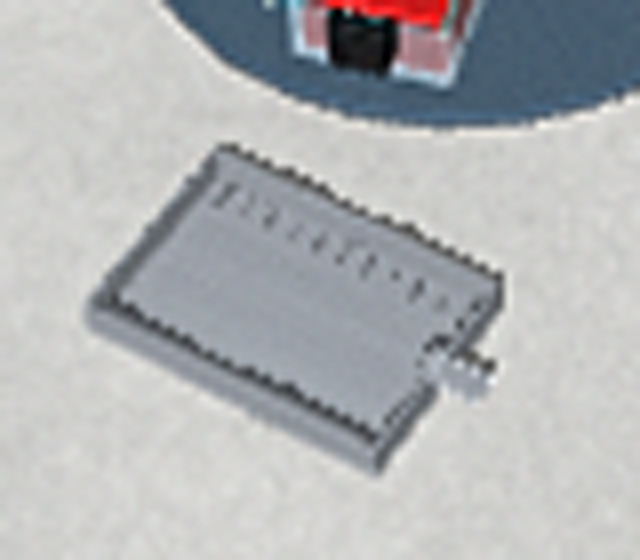

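```bash
python3 -c "
from plan import *
q=np.array([(222,147),(501,274),(378,442),(92,300)])/8+[260,225]-.44
w=onz('side',q,18)[:,:2];print(w.round(1),[np.linalg.norm(w[j]-w[j-1]).round() for j in range(4)]);c=w.mean(0)
# top: same tray, hull of rim from a first-picture crop
t=np.array([(205,124),(299,158),(235,281),(150,243)])/3.6+[190,120]-.36
for c in (c,onz('top',t,18)[:,:2].mean(0)): v=c-AX;print(c,np.linalg.norm(v),np.degrees(np.arctan2(v[1],v[0])))
plan([(*rf(90,-70,81.6),66,81.6),(*rf(90,-70,81.6),135,81.6),(*rf(138,0,81.6),135,81.6)])
"
```

```text
[[648.6 135.2]
 [523.5 186.3]
 [560.4 273.8]
 [686.1 220.6]] [np.float64(93.0), np.float64(135.0), np.float64(95.0), np.float64(137.0)]
[604.65048043 203.98906622] 237.45761001893766 81.7312101273894
[605.20135861 198.88885057] 232.49315668619613 81.41609712945507
t 5.35 tcp [630.2  49.2  66.3] yawy 79.28 F [-0.01  0.82  0.29] q [-0.01  0.24  1.82  0.    1.09 -1.39]
travel [-0.0226, 0.0029, 0.0003] twist [0.0, -0.0, -0.04]
travel [-0.0226, 0.0029, -0.0687] twist [0.0, -0.0, -0.04]
travel [0.0493, 0.048, -0.0687] twist [0.0, -0.0, -0.04]
```

Red at about 81.7° matches the tray direction of 81.4–81.7°. Now I'll back off, lift, and check that it stays there.

>>> {"op": "send_rows", "data": {"rows": [{"travel": [-0.008,0.001,0],"twist": [0,0,0]},{"travel": [-0.022,0.003,0],"twist": [0,0,0]},{"travel": [-0.022,0.003,-0.02],"twist": [0,0,-0.02]},{"travel": [-0.022,0.003,-0.06],"twist": [0,0,-0.04]},{"travel": [-0.022,0.003,-0.08],"twist": [0,0,-0.04]}]}}

```text
time_s: 5.85
tcp_pos: [654.5, 47.6, 149.5]
eef_rot: [0.074, 0.997, 0.0, 0.002]
wrist_force: [0.8, 0.1, 0.0]
gripper_width: -0.002
```

>>> {"op": "send_rows", "data": {"rows": [{"travel": [0.03,0.025,0],"twist": [0,0,0]},{"travel": [0.06,0.045,0],"twist": [0,0,0]},{"travel": [0.072,0.047,0],"twist": [0,0,0]},{"travel": [0.072,0.047,0],"twist": [0,0,0]},{"travel": [0.072,0.047,0],"twist": [0,0,0]}]}}

```text
time_s: 6.35
tcp_pos: [589.0, 104.5, 146.5]
eef_rot: [0.074, 0.997, -0.0, 0.0]
wrist_force: [0.9, -0.3, 0.4]
gripper_width: -0.003
```

```bash
python3 -c "
from meas import *
from plan import *
for n,roi in(('side',(240,140,380,260)),):
  im,d=capture(n);cv2.imwrite('pics/d_%s.png'%n,cv2.resize(im[110:290,220:420],None,fx=3,fy=3))
  for k,v in pads(n,im,roi).items():
    w=v[1]-AX;print(n,k,v[0],np.linalg.norm(w),np.degrees(np.arctan2(w[1],w[0])))
im,d=capture('wrist');cv2.imwrite('pics/d_w.png',im)
plan([(*rf(141,0,81.6),z,81.6) for z in (110,100,97,94,92)])
b=blob(mask(im,'red',150,50),(0,0,640,400))[:1];print(b,[onz('wrist',[q[1]],97)-[*AX,0] for q in b])
"
```

```text
side red 116 141.91527888829418 82.12493723159274
side blue 91 141.11810851626475 171.70129069570984
side yellow 74 142.20585737098472 -98.29598818967345
side green 76 141.08864417299023 -8.085740832432391
t 6.45 tcp [589.4 104.2 146.5] yawy 81.47 F [-0.31  0.07  0.21] q [ 0.09  0.08  1.85 -0.    1.22 -1.34]
travel [-0.0011, 0.0045, 0.0365] twist [-0.0, 0.001, -0.002]
travel [-0.0011, 0.0045, 0.0465] twist [-0.0, 0.001, -0.002]
travel [-0.001, 0.0045, 0.0495] twist [-0.0, 0.001, -0.002]
travel [-0.001, 0.0045, 0.0525] twist [-0.0, 0.001, -0.002]
travel [-0.001, 0.0045, 0.0545] twist [-0.0, 0.001, -0.002]
[(1949, [330.45, 208.97], [317, 173, 27, 80])] [array([[  8.64884224, 142.96349028,  97.        ]])]
```

View pics/d_side.png

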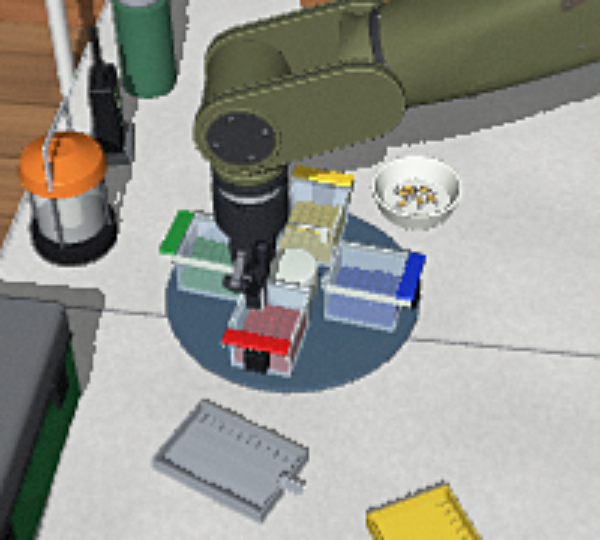

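View pics/d_w.png

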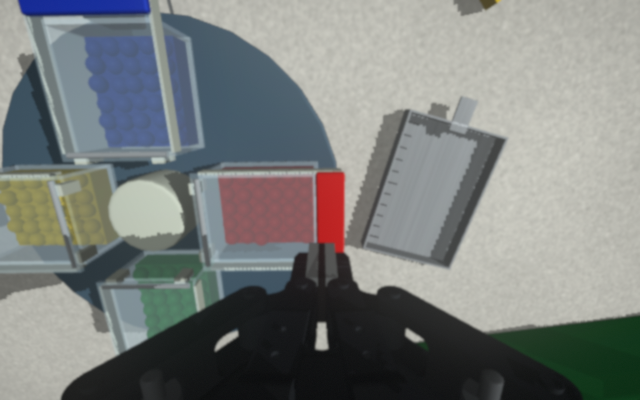

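```bash
python3 -c "
from plan import *
w=onz('wrist',[(408,110),(506,136),(450,267),(362,243)],18)[:,:2];print(w.round(1),[np.linalg.norm(w[j]-w[j-1]).round() for j in range(4)]);c=w.mean(0)
v=c-AX;print(c,np.linalg.norm(v),np.degrees(np.arctan2(v[1],v[0])))
p=onz('wrist',[(344,172),(318,174),(198,172),(199,264)],97)[:,:2];print(p)
for q in p: print((np.array([[np.cos(np.radians(81.8)),np.sin(np.radians(81.8))],[-np.sin(np.radians(81.8)),np.cos(np.radians(81.8))]])@(q-AX)).round(1))
"
```

```text
[[524.2 191.5]
 [559.9 278.2]
 [686.8 224.9]
 [646.  137.2]] [np.float64(133.0), np.float64(94.0), np.float64(138.0), np.float64(97.0)]
[604.23440552 207.94361425] 241.31320085415348 81.96400966086145
[[554.79910715 124.53531615]
 [553.55092675 107.18198517]
 [540.25406764  28.20583809]
 [606.94160451  10.29528964]]
[151.7  37.7]
[134.4  36.5]
[54.3 38.4]
[ 46.1 -30.2]
```

A third view (wrist) gives the tray at 82.0° and puts the red pad corner within 2 mm of where it should be. Alignment is good, so I'll press the pad now.

>>> {"op": "send_rows", "data": {"rows": [{"travel": [-0.001,0.0045,0.015],"twist": [0,0,0]},{"travel": [-0.001,0.0045,0.03],"twist": [0,0,0]},{"travel": [-0.001,0.0045,0.04],"twist": [0,0,0]},{"travel": [-0.001,0.0045,0.044],"twist": [0,0,0]},{"travel": [-0.001,0.0045,0.044],"twist": [0,0,0]}]}}

```text
time_s: 6.95
tcp_pos: [589.1, 109.1, 100.6]
eef_rot: [0.074, 0.997, -0.0, -0.001]
wrist_force: [-0.1, 0.6, 0.5]
gripper_width: 0.001
```

```bash
python3 -c "
from plan import *
plan([(*rf(141,0,81.7),z,81.7) for z in (97,94,93)])
im,d=capture('wrist');cv2.imwrite('pics/e_w.png',im)"
```

```text
t 6.95 tcp [589.1 109.1 100.6] yawy 81.53 F [-0.11  0.55  0.54] q [ 0.09  0.13  1.87 -0.    1.14 -1.33]
travel [-0.0018, -0.0003, 0.0036] twist [-0.001, -0.003, -0.003]
travel [-0.0018, -0.0003, 0.0066] twist [-0.001, -0.003, -0.003]
travel [-0.0018, -0.0003, 0.0076] twist [-0.001, -0.003, -0.003]
```

View pics/e_w.png

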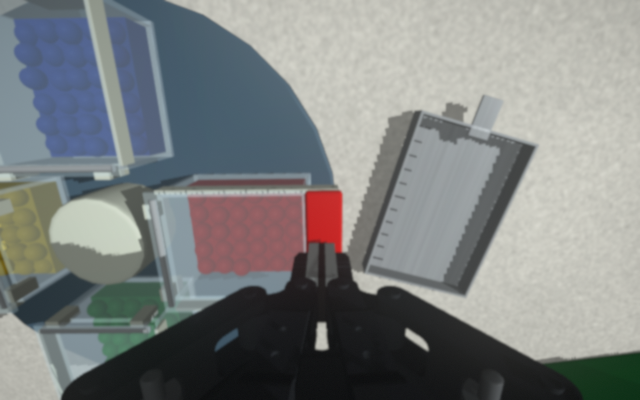

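The fingertips are on the pad's centre line, over the red strip at (323,240). I'll press in small steps.

>>> {"op": "send_rows", "data": {"rows": [{"travel": [0,0,0.003],"twist": [0,0,0]},{"travel": [0,0,0.0045],"twist": [0,0,0]},{"travel": [0,0,0.0055],"twist": [0,0,0]},{"travel": [0,0,0.0055],"twist": [0,0,0]}]}}

```text
time_s: 7.4
tcp_pos: [590.2, 109.3, 97.2]
eef_rot: [0.074, 0.997, 0.0, 0.0]
wrist_force: [-0.6, 0.2, 0.4]
gripper_width: 0.003
```

>>> {"op": "send_rows", "data": {"rows": [{"travel": [0,0,0.001],"twist": [0,0,0]},{"travel": [0,0,0.002],"twist": [0,0,0]},{"travel": [0,0,0.002],"twist": [0,0,0]}]}}

```text
time_s: 7.7
tcp_pos: [590.3, 109.3, 95.2]
eef_rot: [0.074, 0.997, 0.0, 0.0]
wrist_force: [-0.0, -0.0, 2.0]
gripper_width: -0.005
```

>>> {"op": "send_rows", "data": {"rows": [{"travel": [0,0,0.001],"twist": [0,0,0]},{"travel": [0,0,0.002],"twist": [0,0,0]},{"travel": [0,0,0.002],"twist": [0,0,0]}]}}

```text
time_s: 8.0
tcp_pos: [590.7, 109.3, 93.8]
eef_rot: [0.074, 0.997, 0.0, 0.001]
wrist_force: [-1.3, 0.2, 6.0]
gripper_width: 0.003
```

>>> {"op": "send_rows", "data": {"rows": [{"travel": [0,0,0.0006],"twist": [0,0,0]},{"travel": [0,0,0.0006],"twist": [0,0,0]}]}}

```text
time_s: 8.2
tcp_pos: [591.0, 109.2, 93.6]
eef_rot: [0.074, 0.997, 0.0, 0.001]
wrist_force: [0.8, -0.0, 7.1]
gripper_width: -0.0
```

>>> {"op": "send_rows", "data": {"rows": [{"travel": [0,0,-0.008],"twist": [0,0,0]},{"travel": [0,0.006,-0.022],"twist": [0,0,0]},{"travel": [0,0.015,-0.045],"twist": [0,0,0]},{"travel": [0,0.025,-0.08],"twist": [0,0,0]},{"travel": [0,0.04,-0.12],"twist": [0,0,0]}]}}

```text
time_s: 8.7
tcp_pos: [594.7, 149.0, 212.3]
eef_rot: [0.074, 0.997, -0.0, -0.002]
wrist_force: [-0.8, 0.5, 0.9]
gripper_width: 0.001
```

```bash
python3 -c "
from meas import *
from plan import *
im,d=capture('wrist');cv2.imwrite('pics/f_w.png',im)
im,d=capture('side');cv2.imwrite('pics/f_s.png',cv2.resize(im[110:290,220:420],None,fx=3,fy=3))
plan([])"
```

```text
t 8.8 tcp [599.4 151.1 220.7] yawy 81.63 F [ 1.   -0.17  0.6 ] q [ 0.16  0.05  1.74  0.    1.33 -1.27]
```

View pics/f_s.png

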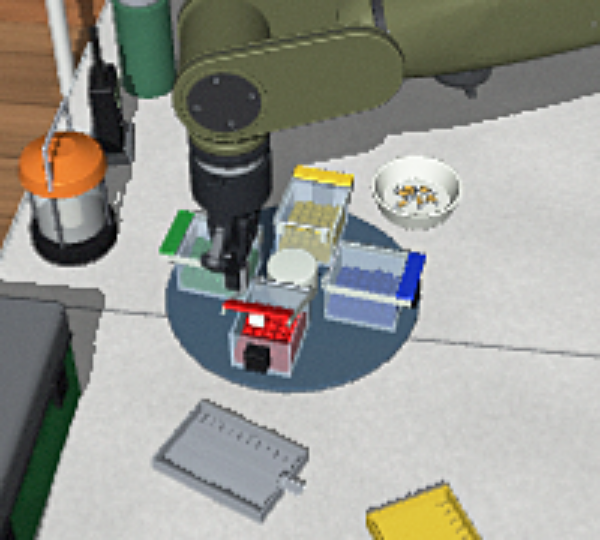

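View pics/f_w.png

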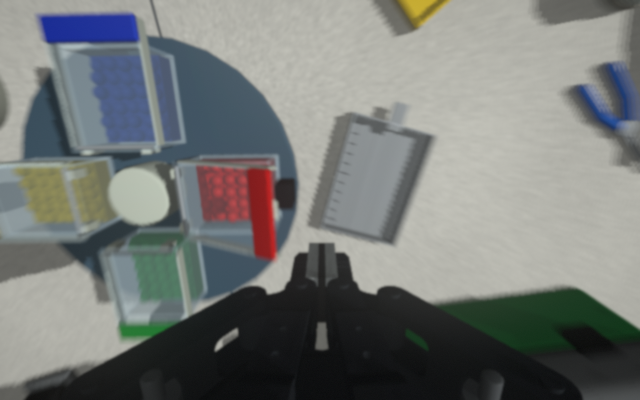

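The red lid stands ajar (wrist view (262,213), side view (260,308)), and the other three lids are shut. I'll raise the arm clear and check once more.

>>> {"op": "send_rows", "data": {"rows": [{"travel": [0,0.03,-0.03],"twist": [0,0,0]},{"travel": [0,0.06,-0.06],"twist": [0,0,0]},{"travel": [0,0.06,-0.06],"twist": [0,0,0]},{"travel": [0,0.06,-0.06],"twist": [0,0,0]},{"travel": [0,0.06,-0.06],"twist": [0,0,0]}]}}

```text
time_s: 9.3
tcp_pos: [603.8, 207.6, 270.4]
eef_rot: [0.074, 0.997, -0.001, -0.001]
wrist_force: [0.3, 0.4, -0.8]
gripper_width: 0.0
```

```bash
python3 -c "
from meas import *
from plan import *
plan([])
im,d=capture('side');cv2.imwrite('pics/g_s.png',im)
for k,v in pads('side',im,(240,140,380,260)).items():
    w=v[1]-AX;print(k,v[0],np.linalg.norm(w),np.degrees(np.arctan2(w[1],w[0])))
a=cv2.imread('pics/side0.png');cv2.imwrite('pics/g_diff.png',cv2.absdiff(a,im)*2)
"
```

```text
t 9.3 tcp [603.8 207.6 270.4] yawy 81.52 F [ 0.29  0.41 -0.77] q [ 0.25  0.08  1.63 -0.    1.43 -1.18]
red 187 108.12227138808214 83.27534325480822
blue 92 140.9904135200757 171.86874029420667
yellow 76 141.65871628083542 -98.00096005773153
green 65 316.40567731920066 49.989806833012516
```

View pics/g_diff.png

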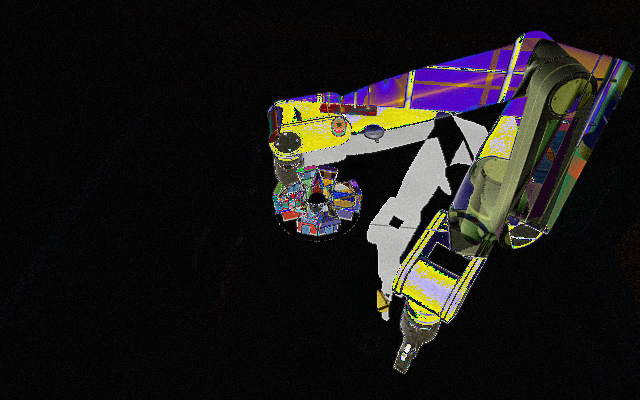

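View pics/g_s.png

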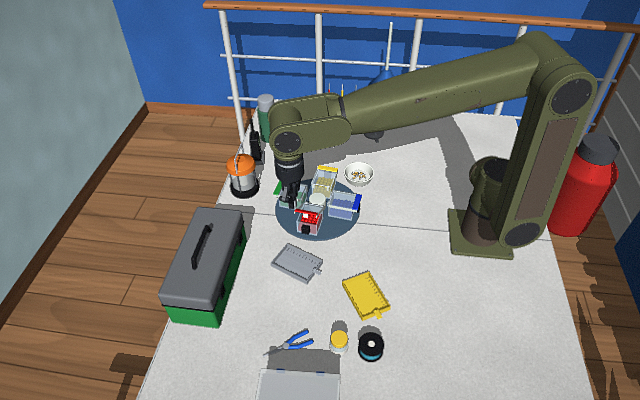

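The before/after difference image shows only the arm, its shadows and the turned bins changed. The stand outline, tray and other visible items sit where they were.

```bash
python3 -c "
from rig import ticket
print(ticket.job_done())"
```

```text
the job is handed in; nothing more can be done
None
```

The red-bead bin now points at the steel tray and its lid stands ajar. I handed the job in at about 9.4 s, with the arm clear of everything.

- **Turning:** I pushed the red bin's side wall with closed fingers, about 58° anticlockwise, and the readings during the push were 1 to 2 N. The bin ended at about 81.9°. The tray direction measured 81.4°, 81.7° and 82.0° in three views.
- **Opening:** Only after that did I press the red pad, about 3.5 mm down with about 7 N. When I lifted the finger, the lid sprang up by itself. I saw it ajar in both the wrist and side views but did not measure its angle.
- **Other lids and objects:** The other three lids are shut. A before/after comparison of the side view showed only the arm, its shadows and the bins changed.
- **Gaps in the checks:**
  - **Float and reel cover:** both were partly hidden behind the arm in the last picture. The arm never went near them.
  - **Green pad:** the arm also hid it in the last picture, so the final pad reading for it is invalid. The picture before that showed its lid shut.

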